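# Close the small gearbox with its matching cover

### The job

A dipstick has been left lying across the open gearbox housing. Lay it flat inside the shallow wooden tool rest first; then set the housing's matching stepped cover, handle rib up, squarely on the housing with its nose over the housing's nose and its edges flush all round, so that the bolt holes line up. Set the cover down rather than dropping it, and leave the other things on the surface where they are.

Things in the scene. Friction and masses are not known exactly. Their poses are not given: they have to be found in the camera images.
- housing: Open-topped aluminium gearbox housing, fixed, 140 mm long (x), 60 mm high. Stepped outline: wide part x = -70 to +20 mm, 90 mm wide (y); nose x = +20 to +70 mm, 56 mm wide. Walls 10 mm thick, flat top at z = 60 mm; gear wheels inside reach z = 32 mm. Origin: centre of the 140 x 90 mm outline, on the underside; z up. Stands in the middle of the surface, at varying yaw.
- housing_wide_end (a point): Middle of the outer top edge of the housing's wide end: (-70, 0, 60) mm in the housing's frame.
- housing_nose_end (a point): Middle of the outer top edge of the housing's nose end: (70, 0, 60) mm in the housing's frame.
- cover: Matching cover, loose, 0.2 to 0.4 kg: 8 mm aluminium plate with the housing's outline (wide part x = -70 to +20 mm, 90 mm wide; nose x = +20 to +70 mm, 56 mm wide), lying rib up. Handle rib on top along x: 70 mm long (x = -42 to +28 mm), 16 mm thick (y = -8 to +8 mm), z = 8 to 38 mm. Origin: centre of the 140 x 90 mm outline, on the underside.
- cover_rib (a point): Grip point in the handle rib over the cover's centre of mass: (-7, 0, 30) mm in the cover's frame, 8 mm below the rib's top.
- cover_wide_end (a point): Middle of the lower edge of the cover's wide end: (-70, 0, 0) mm in the cover's frame; belongs over housing_wide_end.
- cover_nose_end (a point): Middle of the lower edge of the cover's nose end: (70, 0, 0) mm in the cover's frame; belongs over housing_nose_end.
- dipstick: Flat loose aluminium gauge rod, 80 g, 10 mm thick (z), 180 mm long (x = -90 to +90 mm): bar 14 mm wide from x = -90 to +62 mm, then a round head of 34 mm diameter centred at x = +73 mm. Starts lying across the side walls of the housing's wide part. Origin: middle of its length, on the underside.
- dipstick_tip (a point): Tip of the dipstick: (-90, 0, 0) mm in its frame.
- dipstick_head (a point): End of the dipstick's round head: (90, 0, 0) mm in its frame.
- tool_rest: Shallow empty wooden tray, fixed, 242 mm (x) by 106 mm (y), 16 mm high; walls 7 mm thick, inside 228 x 92 mm, inner floor at z = 7 mm. Origin: centre of its underside. It stands on one side of the housing and the cover lies on the other; which is which varies.
- square_cover: A cover of another gearbox, not for this job: plain rectangular aluminium plate 110 x 100 x 8 mm with a similar rib, 38 mm high in all. Leave alone. Origin: centre of its underside.
- canister: Closed blue plastic canister, 100 mm diameter, 190 mm high. Leave alone. Origin: centre of its underside.
- carton: Cardboard carton 85 x 110 x 75 mm (x, y, z). Leave alone. Origin: centre of its underside.
- bottle: Upright white plastic bottle, 58 mm diameter, 185 mm high. Leave alone. Origin: centre of its underside.
- jar: Amber glass jar, 62 mm diameter, 100 mm high. Leave alone. Origin: centre of its underside.
- saucer: White ceramic saucer of steel nuts, 132 mm diameter, about 25 mm high. Leave alone. Origin: centre of its underside.
- wrench: Steel wrench 170 mm long lying flat on the surface just beyond the housing. Leave alone. Origin on its underside, along its length.
Things that resemble listed ones, but are neither listed nor needed, are in the scene too. Leave any yellow look-alike of the dipstick alone.

How it is judged:
By the outcome, as a careful person would: the job done as asked, in the order asked, and still so for the second after the job is handed in, with the robot touching nothing.
It also fails if it takes over 64 s, if anything falls off the work surface, if the arm or the gripper's body presses on something with over 40 N, if the wrist force passes 120 N, or if a joint passes its speed limit or range.

### The arm

A 6-joint arm with a two-finger parallel gripper is mounted at the origin on the work surface. World frame = base frame: x ahead of the robot, y to its left, z up, the work surface at z = 0. Lengths are in m, angles in rad, forces in N, time in s.
With the tool pointing down it reaches from about 0.35 to 0.775 m from the base axis. Payload 7.3 kg.
Tool frame: the origin (TCP) lies at the very end of the fingers, on their centre line; the grasp point (between the pads) lies 19 mm behind it (robot.hold_point_z is the distance from the TCP to the grasp point, in m); z points along the fingers, y is the direction in which the jaws open and shut (so a half turn about z gives the same grasp; the last joint's range is limited). The gripper opens to 92 mm and grips with 3 to 60 N. Pads are 19 mm wide; open, the fingers measure 130 mm over their backs; the gripper's body (75 mm by 190 mm) begins 47 mm behind the grasp point.
Start: joints at [-1.44, 0.342, 1.524, -0, 1.275, -0.146], TCP at [0.143, -0.505, 0.194] pointing down, gripper open.
Joint ranges: [-2.53, 2.53], [-0.77, 2.02], [0.04, 2.7], [-1, 4.14], [0.28, 2.66], [-3.11, 3.11]. Speed limits (rad/s): [2.57, 2.57, 3.14, 3.14, 3.14, 3.14].

### API

Orientations are given as [roll, pitch, yaw] about the fixed x, y, z axes, in that order (R = Rz(yaw) Ry(pitch) Rx(roll)).
In Python, from cell import monitor, viewer, robot gives the robot as it stands.
- The arm moves only by the tool move_arm, never from a script. Its argument "deltas" is a list of rows, each an object of numbers: "x", "y", "z": the shift along the tool's x, y, z in m; "wx", "wy", "wz": the turn, a rotation vector about the tool's x, y, z in degrees; "hand": the opening, from 0 (shut) to 1 (fully open). In form: [{"x": .., "y": .., "z": .., "wx": .., "wy": .., "wz": .., "hand": ..}, ...]. A call has 1 to 8 rows; each row is the pose to reach, as a shift and turn from the pose commanded when the call began, along the tool's axes at that moment; what a row does not reach only later rows make up. A row lasts 1/8 s, in which the tool goes at most 62.5 mm and 10.7 degrees, less where a joint would pass 70% of its speed; a pose out of reach is approached as far as the arm can. A call with a gripper value outside its range is refused whole. The fingers move at their own pace and stop on an object; "grip_force" is the grip in N (left out, the last holds). Time passes only in rows, so rows that repeat a pose let the fingers close. It gives the time, the measured TCP pose, the force and the opening at its end, in the units of the state.
- monitor.observe(): the state, without advancing time (a new reading comes with each control period).
- viewer.read_camera(name): name is "scene" or "side" or "wrist"; returns the picture (420x560x3 uint8, red, green, blue); there is no depth.
- viewer.camera_params(name): a dict with "camera_matrix" (3x3 intrinsics, pixels), "R" (3x3) and "t" (3): a world point X has camera coordinates R X + t. Camera axes: x right, y down, z forward; pixel columns grow to the right and rows downward; lengths in m; the calibration is good to about 2 mm. A picture is of the moment at which its call begins: read the wrist's pose just before it. camera_params takes no time and is no camera call; for the wrist camera it gives the pose at the moment of the call.
- robot.hand_in(): hands the job in, once; it reports no verdict.
The state is a dict: "time": time; "qpos": joint angles; "qvel": joint speeds; "joint_efforts": joint torques, N m; "tool_pos": TCP position; "tool_rot": TCP orientation; "contact_force": force on the tool from outside, world axes, zero at the start; "torque": the same for the moment, N m; "opening": finger opening in m.
Only numpy, scipy, OpenCV 4.12 (cv2) and the standard library are available. Lean on these libraries where they do the work, as an engineer would, in place of code of your own. Each camera call takes 0.05 s, during which the arm holds its last target. There are 200 camera calls.

## Working session

There is one attempt and no reset: what is moved stays moved. The work goes in short steps, Python scripts to look and compute and a tool call to move; the robot and the scene stay as the last step left them, time stands still between calls to the robot, and variables do not carry over. Pictures are saved under pics/ and viewed, about 8 in all and at most 12, crops included, and the job is handed in when it is done.

Besides the shell and the picture viewer there is one more tool, called after "Call:" as a command line: name --argument value ..., lists and objects as JSON in quotes. move_arm: Moves the arm, as the interface text tells. Its arguments: {"type":"object","properties":{"deltas":{"type":"array","items":{"type":"object","properties":{"x":{"type":"number"},"y":{"type":"number"},"z":{"type":"number"},"wx":{"type":"number"},"wy":{"type":"number"},"wz":{"type":"number"},"hand":{"type":"number"}}}},"grip_force":{"type":"number"}},"required":["deltas"]}

```bash
mkdir -p pics; ls; python3 - <<'E'
from cell import monitor, viewer, robot
import cv2, numpy as np
s=monitor.observe(); print(s)
for n in ("scene","side"):
    im=viewer.read_camera(n); cv2.imwrite(f"pics/{n}0.png",im[:,:,::-1]); print(n,viewer.camera_params(n))
E
```

```text
pics
{'time': 0.0, 'qpos': array([-1.44001735e+00,  3.42708789e-01,  1.52503116e+00, -3.28420161e-05,
        1.27537176e+00, -1.46022305e-01]), 'qvel': array([-0.00144923, -0.00032677, -0.00067809,  0.00057142, -0.00021988,
       -0.00046355]), 'joint_efforts': array([ 9.69883399e-05, -4.31234050e+01, -2.44217044e+01,  7.20440154e-02,
        5.61321003e-02, -1.31546972e-04]), 'tool_pos': array([ 0.14341124, -0.50455783,  0.19304729]), 'tool_rot': array([-3.14008519e+00, -1.89958479e-04,  2.76810722e-01]), 'contact_force': array([-0.44929845, -0.4199452 ,  0.72026551]), 'torque': array([-0.03705343, -0.00883559, -0.00899369]), 'opening': 0.09157834637496545}
scene {'camera_matrix': array([[448.46077072,   0.        , 282.8072886 ],
       [  0.        , 448.46077072, 200.69368771],
       [  0.        ,   0.        ,   1.        ]]), 'R': array([[ 0.18515731,  0.98253267, -0.01860954],
       [ 0.71390005, -0.14749914, -0.68453687],
       [-0.67532473,  0.11346165, -0.72874067]]), 't': array([-0.07108932, -0.28593896,  1.57584754])}
side {'camera_matrix': array([[471.47585564,   0.        , 283.91816137],
       [  0.        , 471.47585564, 213.89452241],
       [  0.        ,   0.        ,   1.        ]]), 'R': array([[-0.8137373 , -0.58123181, -0.00109534],
       [-0.45379817,  0.63650267, -0.62364379],
       [ 0.36317879, -0.50698515, -0.78170789]]), 't': array([0.38508554, 0.25538622, 1.45536456])}
```

View pics/scene0.png

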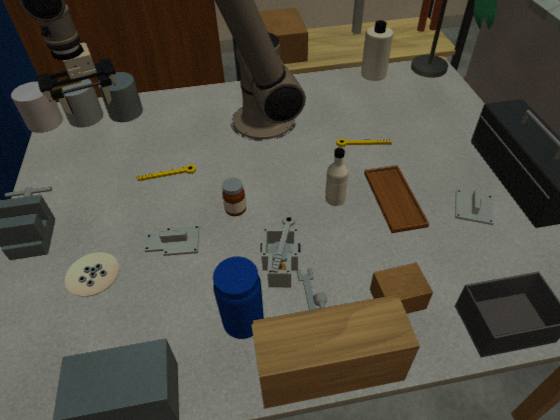

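View pics/side0.png

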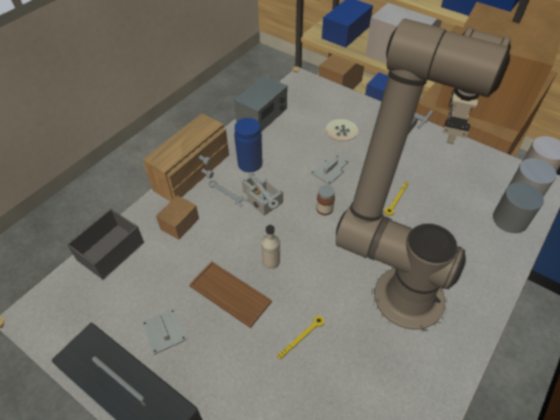

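Scene picture: the dipstick is the grey bar on the housing, with its head at (289,220) and housing at (280,255). The yellow look-alikes are at (167,172) and (365,142), and the wrench is at (310,290). The stepped cover is at (173,240) and the square cover at (475,205). The tray is at (396,197). By the description I choose the grey bar and the stepped plate at (173,240), and check them in a close crop.

```bash
cat > h.py <<'E'
import cv2, numpy as np
from cell import monitor, viewer, robot
from scipy.spatial.transform import Rotation as Ro
def ray(p,uv,z):
    K,R,t=p["camera_matrix"],np.array(p["R"]),np.array(p["t"])
    d=R.T@np.linalg.solve(K,[uv[0],uv[1],1.]); c=-R.T@t
    return c+d*(z-c[2])/d[2]
def proj(p,X):
    q=np.array(p["R"])@np.array(X)+p["t"]; q=p["camera_matrix"]@q; return q[:2]/q[2]
def tri(p1,u1,p2,u2):
    A=[]
    b=[]
    for p,u in((p1,u1),(p2,u2)):
        d=np.array(p["R"]).T@np.linalg.solve(p["camera_matrix"],[u[0],u[1],1.]);d/=np.linalg.norm(d);c=-np.array(p["R"]).T@p["t"]
        M=np.eye(3)-np.outer(d,d);A.append(M);b.append(M@c)
    return np.linalg.solve(sum(A),sum(b))
E
python3 - <<'E'
from h import *
a=cv2.imread("pics/scene0.png");b=cv2.imread("pics/side0.png")
A=cv2.resize(a[205:295,140:330],None,fx=4,fy=4,interpolation=cv2.INTER_CUBIC)[:, :760]
B=cv2.resize(b[140:220,180:370],None,fx=4,fy=4,interpolation=cv2.INTER_CUBIC)[:200*2-80]
im=np.vstack([A[:300],B[:300]]);cv2.imwrite("pics/c1.png",im);print(im.shape)
ps=viewer.camera_params("scene");pd=viewer.camera_params("side")
print(viewer.camera_params("wrist"))
for n,u,z in [("dip head",(289,220),.07),("dip tip",(278,266),.07),("cover",(173,240),0.008),("house",(281,258),.06),("tray",(396,197),.016),("jar",(234,210),0),("bottle",(337,200),0),("canister",(242,325),0)]: print(n,ray(ps,u,z).round(3))
E
```

```text
(600, 760, 3)
{'camera_matrix': array([[370.747792  ,   0.        , 275.313128  ],
       [  0.        , 370.747792  , 205.44985458],
       [  0.        ,   0.        ,   1.        ]]), 'R': array([[ 2.73536157e-01, -9.61861476e-01, -6.86446688e-04],
       [-9.29777383e-01, -2.64594669e-01,  2.55936867e-01],
       [-2.46357443e-01, -6.93697445e-02, -9.66693255e-01]]), 't': array([-0.52390456, -0.03238817,  0.39060925])}
dip head [ 0.535 -0.011  0.07 ]
dip tip [ 0.671 -0.064  0.07 ]
cover [ 0.49  -0.32   0.008]
house [ 0.643 -0.052  0.06 ]
tray [0.466 0.315 0.016]
jar [ 0.408 -0.147  0.   ]
bottle [0.429 0.152 0.   ]
canister [ 0.769 -0.169  0.   ]
```

View pics/c1.png

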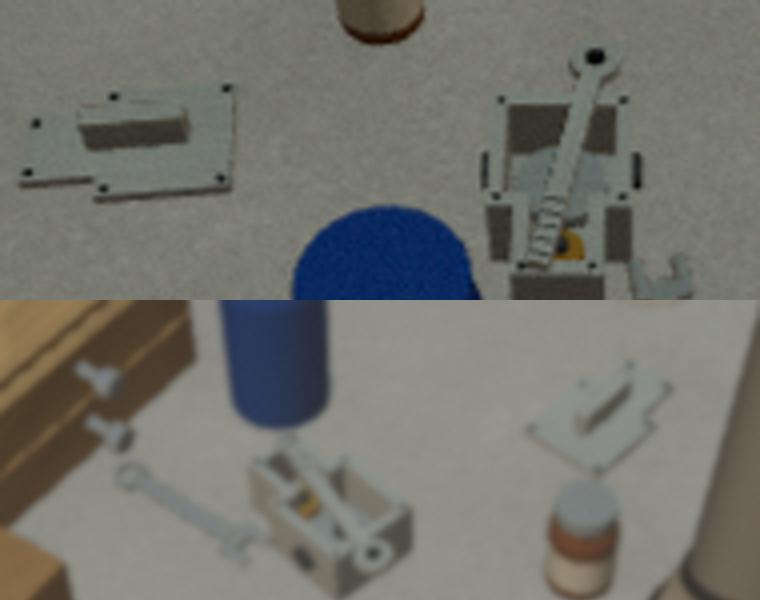

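The crop confirms the grey flat bar with its round head towards the robot, lying on the open housing, whose nose points away from the robot. The stepped cover at left has its nose pointing to -y, rib up. Next I'll take wrist pictures over the cover and then over the housing.

Call:
move_arm --deltas '[{"x":0.05,"y":-0.015,"z":-0.03},{"x":0.314,"y":-0.093,"z":-0.087},{"x":0.314,"y":-0.093,"z":-0.087},{"x":0.314,"y":-0.093,"z":-0.087},{"x":0.314,"y":-0.093,"z":-0.087},{"x":0.314,"y":-0.093,"z":-0.087},{"x":0.314,"y":-0.093,"z":-0.087},{"x":0.314,"y":-0.093,"z":-0.087}]'

```text
schema error: expected keys x, y, z, wx, wy, wz, hand
```

```bash
cat > shot.py <<'E'
import sys,pickle
from h import *
s=monitor.observe();p=viewer.camera_params("wrist");im=viewer.read_camera("wrist")[:,:,::-1]
cv2.imwrite(f"pics/{sys.argv[1]}.png",im);pickle.dump((p,s),open(f"pics/{sys.argv[1]}.pkl","wb"))
print(s["time"],s["tool_pos"].round(4),np.degrees(s["tool_rot"]).round(2))
E
python3 shot.py w1
```

```text
0.1 [ 0.1434 -0.5046  0.1931] [-1.7992e+02 -1.0000e-02  1.5860e+01]
```

Call:
move_arm --deltas '[{"x":0.05,"y":-0.015,"z":-0.03,"wx":0,"wy":0,"wz":0,"hand":1},{"x":0.314,"y":-0.093,"z":-0.087,"wx":0,"wy":0,"wz":0,"hand":1},{"x":0.314,"y":-0.093,"z":-0.087,"wx":0,"wy":0,"wz":0,"hand":1},{"x":0.314,"y":-0.093,"z":-0.087,"wx":0,"wy":0,"wz":0,"hand":1},{"x":0.314,"y":-0.093,"z":-0.087,"wx":0,"wy":0,"wz":0,"hand":1},{"x":0.314,"y":-0.093,"z":-0.087,"wx":0,"wy":0,"wz":0,"hand":1},{"x":0.314,"y":-0.093,"z":-0.087,"wx":0,"wy":0,"wz":0,"hand":1},{"x":0.314,"y":-0.093,"z":-0.087,"wx":0,"wy":0,"wz":0,"hand":1}]'

```text
time: 1.15
tool_pos: [0.4195, -0.3299, 0.2802]
tool_rot: [-3.141, 0.001, 0.277]
contact_force: [0.4, 0.4, -0.5]
opening: 0.0917
```

```bash
python3 shot.py w1
```

```text
1.15 [ 0.4195 -0.3299  0.2802] [-1.7997e+02  5.0000e-02  1.5860e+01]
```

Call:
move_arm --deltas '[{"x":0.21,"y":-0.263,"z":0,"wx":0,"wy":0,"wz":37,"hand":1},{"x":0.21,"y":-0.263,"z":0,"wx":0,"wy":0,"wz":37,"hand":1},{"x":0.21,"y":-0.263,"z":0,"wx":0,"wy":0,"wz":37,"hand":1},{"x":0.21,"y":-0.263,"z":0,"wx":0,"wy":0,"wz":37,"hand":1},{"x":0.21,"y":-0.263,"z":0,"wx":0,"wy":0,"wz":37,"hand":1},{"x":0.21,"y":-0.263,"z":0,"wx":0,"wy":0,"wz":37,"hand":1},{"x":0.21,"y":-0.263,"z":0,"wx":0,"wy":0,"wz":37,"hand":1},{"x":0.21,"y":-0.263,"z":0,"wx":0,"wy":0,"wz":37,"hand":1}]'

```text
time: 2.2
tool_pos: [0.5498, -0.0207, 0.2804]
tool_rot: [3.141, 0.001, -0.37]
contact_force: [0.3, -0.8, 0.5]
opening: 0.092
```

```bash
python3 shot.py w2
```

```text
2.2 [ 0.5498 -0.0207  0.2804] [ 1.7996e+02  3.0000e-02 -2.1210e+01]
```

View pics/w1.png

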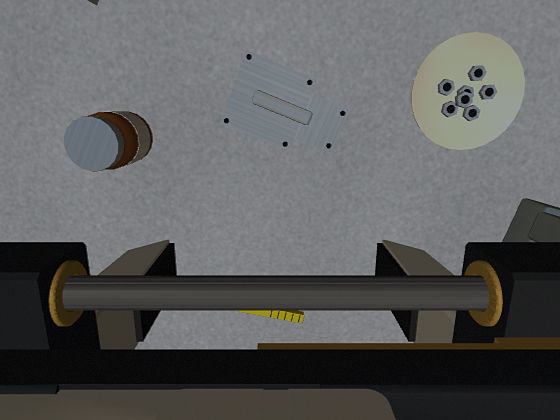

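View pics/w2.png

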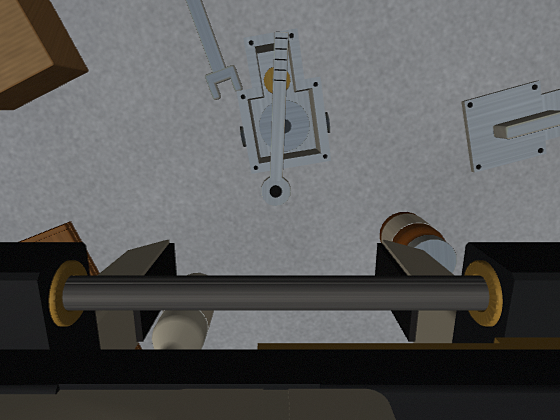

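w1 shows the cover with its six dark bolt holes: wide end (249,57) and (226,121), shoulder (309,83) and (285,144), nose (342,113) and (328,146). w2 shows the housing's matching holes at (255,167), (324,156), (239,98), (316,84), (251,43) and (292,35). It also shows the dipstick's head hole at (275,191) and its tip at (281,33). Matching hole patterns give the relative pose directly.

```bash
cat > meas.py <<'E'
from h import *
import pickle
def dot(im,u,r=6):
    g=cv2.cvtColor(im,cv2.COLOR_BGR2GRAY).astype(float);x,y=map(int,u)
    w=g[y-r:y+r+1,x-r:x+r+1];m=np.clip(w.min()*.5+np.median(w)*.5-w,0,None)
    n,l,st,c=cv2.connectedComponentsWithStats((m>0).astype(np.uint8))
    k=min(range(1,n),key=lambda i:np.hypot(*(c[i]-r))-.3*st[i,4]**.5); mm=m*(l==k)
    Y,X=np.mgrid[-r:r+1,-r:r+1];return np.array([x+(X*mm).sum()/mm.sum(),y+(Y*mm).sum()/mm.sum()])
def load(n): p,s=pickle.load(open(f"pics/{n}.pkl","rb"));return cv2.imread(f"pics/{n}.png"),p,s
def holes(n,us,z):
    im,p,s=load(n);return np.array([ray(p,dot(im,u),z)[:2] for u in us])
def rigid(A,B):
    a,b=A.mean(0),B.mean(0);U,S,V=np.linalg.svd((A-a).T@(B-b));R=(U@V).T
    if np.linalg.det(R)<0: V[1]*=-1;R=(U@V).T
    return R,b-R@a
# order: wide y-, wide y+, shoulder y-, shoulder y+, nose y-, nose y+   (frame of part)
E
python3 - <<'E'
from meas import *
# cover: x->nose; housing likewise. y+ is left of nose direction seen from above
C=holes("w1",[(226,121),(249,57),(285,144),(309,83),(328,146),(342,113)],.008)
H=holes("w2",[(324,156),(255,167),(316,84),(239,98),(292,35),(251,43)],.06)
print(C.round(4).tolist());print(H.round(4).tolist())
for N,P in(("C",C),("H",H)):
    m=(P[0::2]+P[1::2])/2;d=m[2]-m[0];print(N,"yaw",np.degrees(np.arctan2(d[1],d[0])).round(2),"mids",m.round(4).tolist(),"len",np.linalg.norm(d).round(4),"w",np.linalg.norm(P[0::2]-P[1::2],axis=1).round(4))
R,t=rigid(C,H);print("rot",np.degrees(np.arctan2(R[1,0],R[0,0])).round(2),"res mm",((C@R.T+t-H)*1000).round(1).tolist())
im,p,s=load("w2")
hd=ray(p,dot(im,(275,191)),.07);tp=ray(p,(281,32),.07);print("dip",hd,tp,np.linalg.norm(hd-tp),np.degrees(np.arctan2(*(hd-tp)[1::-1])))
E
python3 - <<'E'
from h import *
im=cv2.imread("pics/scene0.png");hsv=cv2.cvtColor(im,cv2.COLOR_BGR2HSV)
m=cv2.inRange(hsv,(0,110,40),(18,255,255));m[:160]=0;m[235:]=0;m[:,:360]=0;m[:,430:]=0
c=max(cv2.findContours(m,0,1)[0],key=cv2.contourArea);ap=cv2.approxPolyDP(c,5,True)[:,0];print(ap.tolist())
p=viewer.camera_params("scene");Q=np.array([ray(p,u,.016) for u in ap.astype(float)]);print(Q.round(3).tolist())
print(cv2.minAreaRect((Q[:,:2]*1000).astype(np.float32)))
E
```

```text
[[0.454, -0.2566], [0.532, -0.2646], [0.4462, -0.3336], [0.5242, -0.3413], [0.4591, -0.3863], [0.501, -0.3905]]
[[0.545, -0.0773], [0.561, -0.0007], [0.6208, -0.0933], [0.6367, -0.0165], [0.6745, -0.0861], [0.6832, -0.0447]]
C yaw -95.76 mids [[0.493, -0.2606], [0.4852, -0.3375], [0.4801, -0.3884]] len 0.1285 w [0.0784 0.0784 0.0421]
H yaw -11.86 mids [[0.553, -0.039], [0.6288, -0.0549], [0.6788, -0.0654]] len 0.1286 w [0.0783 0.0785 0.0423]
rot 83.92 res mm [[-0.0, -0.1], [0.2, 0.0], [-0.0, 0.1], [-0.0, -0.0], [0.0, 0.1], [-0.1, -0.1]]
dip [ 0.53253018 -0.00869024  0.07      ] [ 0.67933689 -0.07680181  0.07      ] 0.16183756332799157 155.1108682882479
[[365, 170], [392, 232], [427, 226], [396, 165]]
[[0.339, 0.263, 0.016], [0.586, 0.259, 0.016], [0.585, 0.358, 0.016], [0.337, 0.363, 0.016]]
((461.8723449707031, 310.9408874511719), (99.64845275878906, 250.9873046875), 88.9822998046875)
```

Call:
move_arm --deltas '[{"x":0.0406,"y":-0.001,"z":0.06,"wx":0,"wy":0,"wz":3.7,"hand":0.45},{"x":0.0406,"y":-0.001,"z":0.12,"wx":0,"wy":0,"wz":3.7,"hand":0.45},{"x":0.0406,"y":-0.001,"z":0.17,"wx":0,"wy":0,"wz":3.7,"hand":0.45},{"x":0.0406,"y":-0.001,"z":0.2,"wx":0,"wy":0,"wz":3.7,"hand":0.45},{"x":0.0406,"y":-0.001,"z":0.2,"wx":0,"wy":0,"wz":3.7,"hand":0.45}]' --grip_force 30

```text
time: 2.88
tool_pos: [0.5864, -0.0346, 0.0785]
tool_rot: [3.14, 0.005, -0.436]
contact_force: [-1.1, 0.4, 1.0]
opening: 0.0464
```

```bash
python3 shot.py w3
```

```text
2.875 [ 0.5864 -0.0346  0.0785] [179.91   0.3  -24.98]
```

View pics/w3.png

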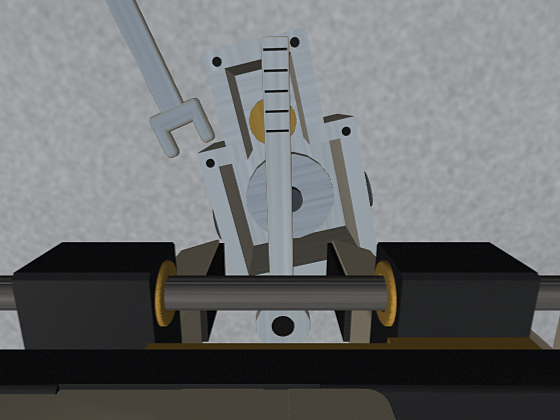

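w3 shows the bar running from (275,38) to (281,270), centred between the finger tips at (222,250) and (332,250). I'll descend to just above the wall tops and grip.

Call:
move_arm --deltas '[{"x":0.0015,"y":0,"z":0.01,"wx":0,"wy":0,"wz":0,"hand":0.45},{"x":0.0015,"y":0,"z":0.0165,"wx":0,"wy":0,"wz":0,"hand":0.45},{"x":0.0015,"y":0,"z":0.0165,"wx":0,"wy":0,"wz":0,"hand":0.0},{"x":0.0015,"y":0,"z":0.0165,"wx":0,"wy":0,"wz":0,"hand":0.0},{"x":0.0015,"y":0,"z":0.0165,"wx":0,"wy":0,"wz":0,"hand":0.0},{"x":0.0015,"y":0,"z":0.0165,"wx":0,"wy":0,"wz":0,"hand":0.0}]' --grip_force 30

```text
time: 3.68
tool_pos: [0.59, -0.0337, 0.0644]
tool_rot: [-3.142, -0.0, -0.433]
contact_force: [-0.3, -0.0, 0.1]
opening: 0.0063
```

```bash
python3 shot.py w4; python3 - <<'E'
from h import *
a=cv2.imread("pics/w4.png")[200:350,180:380]
cv2.imwrite("pics/w4c.png",cv2.resize(a,None,fx=3.5,fy=3.5))
print(monitor.observe()["opening"])
E
```

```text
3.675 [ 0.59   -0.0337  0.0644] [-1.800e+02 -2.000e-02 -2.483e+01]
0.0029343304247119823
```

View pics/w4c.png

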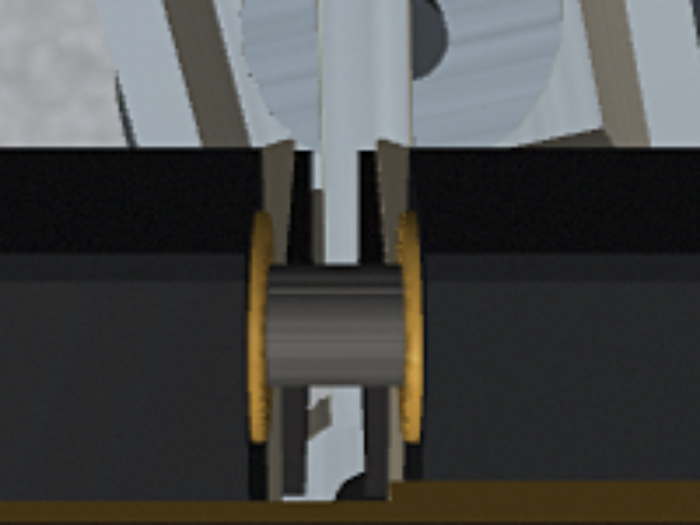

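The crop shows that the closed finger tips are above the bar rather than around it, with the bar about 9 px to the right. I'll triangulate the heights from w2 and w3.

```bash
python3 - <<'E'
from meas import *
a,pa,_=load("w2");b,pb,_=load("w3");c,pc,_=load("w4")
for n,u,v in[("nose+",(251,43),(216,62)),("nose-",(292,35),(294,42)),("sh+",(239,98),(210,163)),("sh-",(316,84),(346,131)),("head",(275,191),(283,326))]:
    r=10 if n=="head" else 6
    print(n,tri(pa,dot(a,u,r),pb,dot(b,v,14 if r>6 else 6)).round(4))
# bar edges / tip by rows in w2,w3,w4 : print gray profiles of tip
for im,p,rows,lab in((a,pa,(60,120,150),"w2"),(b,pb,(60,200,240),"w3"),(c,pc,(120,170,215,235),"w4")):
    g=cv2.cvtColor(im,cv2.COLOR_BGR2GRAY).astype(int)
    for r in rows: print(lab,r,g[r,262:302].tolist())
E
```

```text
nose+ [ 0.6828 -0.0447  0.0622]
nose- [ 0.6747 -0.0862  0.0585]
sh+ [ 0.6367 -0.0166  0.0614]
sh- [ 0.6207 -0.093   0.0619]
head [ 0.5301 -0.0126  0.0717]
w2 60 [128, 128, 129, 130, 131, 130, 130, 131, 130, 130, 127, 108, 132, 138, 138, 103, 109, 107, 104, 104, 110, 106, 67, 72, 75, 108, 130, 102, 79, 87, 124, 134, 133, 131, 130, 130, 129, 130, 131, 129]
w2 120 [117, 116, 116, 117, 117, 119, 118, 120, 118, 120, 136, 126, 130, 130, 128, 126, 125, 126, 133, 135, 131, 132, 125, 20, 37, 42, 80, 121, 118, 116, 115, 115, 115, 114, 114, 114, 113, 112, 110, 110]
w2 150 [127, 129, 128, 126, 124, 127, 134, 132, 130, 136, 128, 131, 131, 127, 127, 128, 131, 136, 137, 134, 126, 106, 115, 116, 117, 117, 115, 105, 125, 132, 130, 128, 129, 130, 130, 134, 139, 139, 131, 105]
w3 60 [168, 154, 154, 155, 157, 157, 159, 159, 159, 158, 156, 156, 154, 153, 152, 153, 155, 158, 159, 160, 159, 157, 156, 156, 157, 156, 124, 81, 103, 102, 126, 160, 155, 154, 154, 154, 153, 154, 154, 154]
w3 200 [138, 139, 140, 141, 143, 152, 151, 151, 154, 155, 158, 157, 156, 156, 154, 154, 153, 152, 150, 152, 157, 160, 163, 16
[... 395 characters left out ...]
173, 176, 179, 178, 177, 172, 170, 168, 168, 167, 134, 96, 118, 116, 119, 147, 171]
w4 170 [172, 175, 166, 106, 58, 77, 121, 135, 170, 158, 158, 160, 164, 165, 166, 163, 164, 164, 162, 162, 160, 158, 157, 159, 164, 167, 169, 171, 170, 166, 164, 165, 164, 157, 127, 128, 155, 151, 151, 151]
w4 215 [148, 149, 148, 149, 151, 152, 151, 151, 152, 155, 159, 162, 162, 165, 166, 167, 163, 164, 165, 163, 163, 162, 161, 160, 162, 167, 171, 171, 174, 170, 167, 166, 165, 165, 146, 90, 56, 63, 64, 64]
w4 235 [148, 149, 150, 151, 151, 151, 150, 151, 148, 137, 169, 161, 163, 166, 167, 169, 167, 166, 165, 164, 163, 163, 162, 162, 163, 167, 171, 173, 174, 172, 170, 168, 165, 165, 156, 126, 152, 151, 151, 152]
```

```bash
python3 - <<'E'
from meas import *
for n,e in(("w2",[(60,273,289),(120,272,284.6)]),("w3",[(60,262.7,288.3),(200,266.7,291.2),(240,268.2,291.9)]),("w4",[(120,267.5,295),(215,271.5,296.5),(235,271.3,296.5)])):
    im,p,s=load(n);yaw=s["tool_rot"][2]
    for z in(.07,.06): 
        print(n,z,[[*((ray(p,((l+r)/2,y),z)).round(4)[:2]),round(1e3*np.linalg.norm(ray(p,(l,y),z)-ray(p,(r,y),z)),1)] for y,l,r in e])
    print("TCP px",proj(p,s["tool_pos"]).round(1), "dotpx", "t",s["tool_pos"], s["opening"])
E
```

```text
w2 0.07 [[np.float64(0.6548), np.float64(-0.0674), np.float64(16.3)], [np.float64(0.6003), np.float64(-0.0434), np.float64(13.3)]]
w2 0.06 [[np.float64(0.6559), np.float64(-0.068), np.float64(16.7)], [np.float64(0.5999), np.float64(-0.0434), np.float64(13.7)]]
TCP px [276.1 236.2] dotpx t [ 0.54978114 -0.02070912  0.28042979] 0.09199299349386506
w3 0.07 [[np.float64(0.6695), np.float64(-0.0728), np.float64(13.0)], [np.float64(0.6023), np.float64(-0.0437), np.float64(13.7)], [np.float64(0.5805), np.float64(-0.0343), np.float64(13.6)]]
w3 0.06 [[np.float64(0.6705), np.float64(-0.0733), np.float64(13.6)], [np.float64(0.5999), np.float64(-0.0427), np.float64(14.4)], [np.float64(0.5771), np.float64(-0.0329), np.float64(14.3)]]
TCP px [276.2 236.1] dotpx t [ 0.58641539 -0.03456742  0.07851458] 0.04637986605047723
w4 0.07 [[np.float64(0.6455), np.float64(-0.0621), np.float64(13.5)], [np.float64(0.6007), np.float64(-0.0432), np.float64(13.1)], [np.float64(0.5906), np.float64(-0.0385), np.float64(13.4)]]
w4 0.06 [[np.float64(0.6451), np.float64(-0.0621), np.float64(14.2)], [np.float64(0.5979), np.float64(-0.0422), np.float64(13.8)], [np.float64(0.5873), np.float64(-0.0373), np.float64(14.1)]]
TCP px [276.1 236.1] dotpx t [ 0.58995941 -0.03369701  0.06440712] 0.006256897411905857
```

View pics/w4.png

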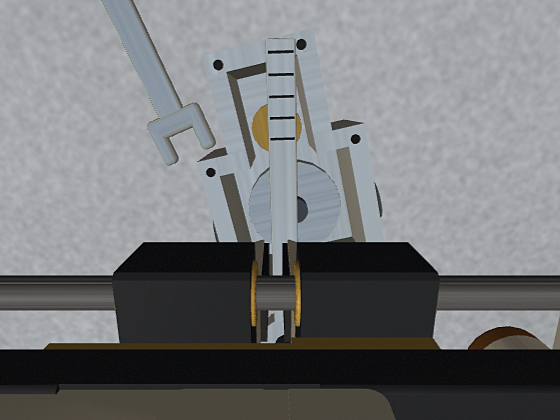

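```bash
python3 - <<'E'
from meas import *
def ticks(im,cols,r0,r1):
    g=cv2.cvtColor(im,cv2.COLOR_BGR2GRAY).astype(float);pr=[g[r,int(round(np.interp(r,(r0,r1),cols)))-2:int(round(np.interp(r,(r0,r1),cols)))+3].mean() for r in range(r0,r1)]
    pr=np.array(pr);med=np.median(pr);out=[];w=np.clip(med-12-pr,0,None)
    n,l=cv2.connectedComponents((w>0).astype(np.uint8)[:,None])[:2]
    for k in range(1,n):
        i=np.where(l[:,0]==k)[0];out.append(round(r0+(i*w[i]).sum()/w[i].sum(),2))
    return out
I={}
for n,c,r0,r1 in(("w2",(281,279),28,90),("w3",(275,276),30,140),("w4",(281,282),32,146)):
    im,p,s=load(n);I[n]=(p,ticks(im,c,r0,r1),c,r0,r1);print(n,I[n][1])
for a,b in(("w2","w3"),("w2","w4")):
    A,B=I[a],I[b];ta,tb=A[1][-5:],B[1][-5:]
    for u,v in zip(ta,tb):print(a,b,tri(A[0],(np.interp(u,A[3:],A[2]),u),B[0],(np.interp(v,B[3:],B[2]),v)).round(4))
a,pa,_=load("w2");b,pb,_=load("w3")
print(dot(a,(275,191),9),dot(b,(283,326),12))
E
```

```text
w2 [np.float64(37.75), np.float64(48.46), np.float64(59.07), np.float64(69.58), np.float64(79.88)]
w3 [np.float64(36.0), np.float64(48.85), np.float64(70.09), np.float64(90.76), np.float64(110.93), np.float64(130.47)]
w4 [np.float64(38.0), np.float64(51.34), np.float64(74.05), np.float64(96.1), np.float64(117.55), np.float64(138.34)]
w2 w3 [ 0.6743 -0.0747  0.0706]
w2 w3 [ 0.665  -0.0706  0.072 ]
w2 w3 [ 0.6559 -0.0666  0.072 ]
w2 w3 [ 0.6467 -0.0626  0.0718]
w2 w3 [ 0.6376 -0.0586  0.0719]
w2 w4 [ 0.6728 -0.0741  0.081 ]
w2 w4 [ 0.6646 -0.0706  0.0753]
w2 w4 [ 0.6556 -0.0667  0.0735]
w2 w4 [ 0.6465 -0.0628  0.0726]
w2 w4 [ 0.6374 -0.0588  0.0723]
[275.14686437 190.92944843] [287.33333333 317.75      ]
```

Triangulation puts the bar's top at z of about 0.071, on the wall tops. The finger ends seen in the wrist picture are about 30 mm higher than the stated TCP implies. I'll re-centre, then probe downwards gently with force readings.

Call:
move_arm --deltas '[{"x":0,"y":0,"z":-0.004,"wx":0,"wy":0,"wz":0,"hand":0.45},{"x":0,"y":0,"z":-0.004,"wx":0,"wy":0,"wz":0,"hand":0.45},{"x":-0.003,"y":0.0042,"z":-0.004,"wx":0,"wy":0,"wz":-1.4,"hand":0.45},{"x":-0.003,"y":0.0042,"z":0.002,"wx":0,"wy":0,"wz":-1.4,"hand":0.45},{"x":-0.003,"y":0.0042,"z":0.0045,"wx":0,"wy":0,"wz":-1.4,"hand":0.45},{"x":-0.003,"y":0.0042,"z":0.0055,"wx":0,"wy":0,"wz":-1.4,"hand":0.45}]'

```text
time: 4.47
tool_pos: [0.5852, -0.0363, 0.0583]
tool_rot: [3.141, 0.001, -0.409]
contact_force: [0.4, -0.8, 0.2]
opening: 0.0412
```

```bash
python3 - <<'E'
from h import *
s=monitor.observe();print(s["tool_pos"],s["contact_force"],s["opening"])
for n in("scene","side"):
    p=viewer.camera_params(n);im=viewer.read_camera(n)[:,:,::-1].copy();u=proj(p,s["tool_pos"]);print(n,u)
    x,y=map(int,u);x=max(x,50);c=im[y-45:y+30,x-47:x+48];c=cv2.resize(c,None,fx=4,fy=4,interpolation=cv2.INTER_CUBIC)
    cv2.circle(c,(int((u[0]-x+47)*4),int((u[1]-y+45)*4)),4,(0,0,255),1)
    cv2.imwrite(f"pics/t_{n}.png",c)
cv2.imwrite("pics/t.png",np.hstack([cv2.imread("pics/t_scene.png"),cv2.imread("pics/t_side.png")]))
E
```

```text
[ 0.58520351 -0.03626592  0.05826573] [ 0.44845608 -0.84404671  0.23932559] 0.04123354274877262
scene [283.02424287 239.17115516]
side [263.77413199 193.89498019]
```

View pics/t.png

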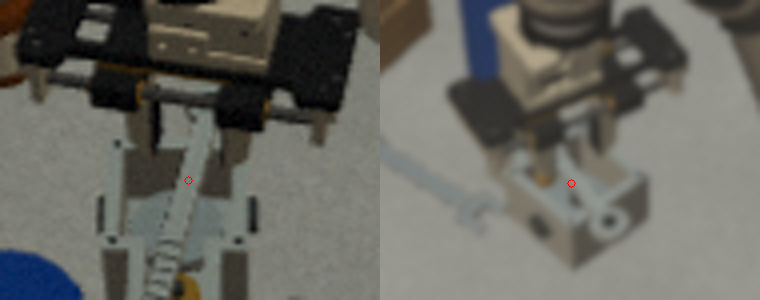

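The crop shows the true finger ends about 20 to 30 mm above the reported TCP (red circle), straddling the bar and not touching. I'll keep going down in steps, watching the force.

Call:
move_arm --deltas '[{"x":0,"y":0,"z":0.006,"wx":0,"wy":0,"wz":0,"hand":0.45},{"x":0,"y":0,"z":0.011,"wx":0,"wy":0,"wz":0,"hand":0.45},{"x":0,"y":0,"z":0.013,"wx":0,"wy":0,"wz":0,"hand":0.45},{"x":0,"y":0,"z":0.013,"wx":0,"wy":0,"wz":0,"hand":0.3}]'

```text
time: 5.08
tool_pos: [0.5852, -0.0363, 0.0454]
tool_rot: [3.141, 0.0, -0.409]
contact_force: [-0.2, 0.0, 1.1]
opening: 0.0354
```

Call:
move_arm --deltas '[{"x":0,"y":0,"z":0.002,"wx":0,"wy":0,"wz":0,"hand":0.3},{"x":0,"y":0,"z":0.0035,"wx":0,"wy":0,"wz":0,"hand":0.3}]'

```text
time: 5.32
tool_pos: [0.5854, -0.0363, 0.0422]
tool_rot: [3.142, -0.0, -0.409]
contact_force: [-0.5, 0.1, 0.1]
opening: 0.0275
```

Call:
move_arm --deltas '[{"x":0,"y":0,"z":0.002,"wx":0,"wy":0,"wz":0,"hand":0.3}]'

```text
time: 5.45
tool_pos: [0.5854, -0.0363, 0.0401]
tool_rot: [3.142, -0.0, -0.409]
contact_force: [0.3, -0.2, -0.0]
opening: 0.0276
```

Call:
move_arm --deltas '[{"x":0,"y":0,"z":0.0015,"wx":0,"wy":0,"wz":0,"hand":0.3},{"x":0,"y":0,"z":0.003,"wx":0,"wy":0,"wz":0,"hand":0.3}]'

```text
time: 5.7
tool_pos: [0.5854, -0.0363, 0.0371]
tool_rot: [3.142, -0.0, -0.409]
contact_force: [-0.1, -0.1, -0.2]
opening: 0.0275
```

Call:
move_arm --deltas '[{"x":0,"y":0,"z":0.0015,"wx":0,"wy":0,"wz":0,"hand":0.3},{"x":0,"y":0,"z":0.003,"wx":0,"wy":0,"wz":0,"hand":0.3}]'

```text
time: 5.95
tool_pos: [0.5854, -0.0363, 0.0341]
tool_rot: [3.142, -0.0, -0.409]
contact_force: [-1.0, -0.4, 0.5]
opening: 0.0275
```

Call:
move_arm --deltas '[{"x":0,"y":0,"z":0.0,"wx":0,"wy":0,"wz":0,"hand":0.0},{"x":0,"y":0,"z":0.0,"wx":0,"wy":0,"wz":0,"hand":0.0},{"x":0,"y":0,"z":0.0,"wx":0,"wy":0,"wz":0,"hand":0.0}]' --grip_force 20

```text
time: 6.32
tool_pos: [0.5854, -0.0363, 0.0342]
tool_rot: [3.142, -0.0, -0.409]
contact_force: [0.3, -1.5, -1.2]
opening: 0.0135
```

Call:
move_arm --deltas '[{"x":0,"y":0,"z":0.0,"wx":0,"wy":0,"wz":0,"hand":0.25},{"x":0,"y":0,"z":0.0015,"wx":0,"wy":0,"wz":0,"hand":0.25},{"x":0,"y":0,"z":0.0025,"wx":0,"wy":0,"wz":0,"hand":0.25},{"x":0,"y":0,"z":0.0025,"wx":0,"wy":0,"wz":0,"hand":0.25}]'

```text
time: 6.82
tool_pos: [0.5853, -0.0363, 0.0316]
tool_rot: [3.141, 0.0, -0.409]
contact_force: [0.0, -0.1, 0.3]
opening: 0.023
```

Call:
move_arm --deltas '[{"x":0,"y":0,"z":0.001,"wx":0,"wy":0,"wz":0,"hand":0.25},{"x":0,"y":0,"z":0.0015,"wx":0,"wy":0,"wz":0,"hand":0.25}]'

```text
time: 7.08
tool_pos: [0.5853, -0.0363, 0.0301]
tool_rot: [3.141, 0.0, -0.409]
contact_force: [-0.0, 0.0, 0.0]
opening: 0.0229
```

Call:
move_arm --deltas '[{"x":0,"y":0,"z":0.001,"wx":0,"wy":0,"wz":0,"hand":0.25},{"x":0,"y":0,"z":0.002,"wx":0,"wy":0,"wz":0,"hand":0.25}]'

```text
time: 7.32
tool_pos: [0.5854, -0.0363, 0.0281]
tool_rot: [3.142, -0.0, -0.409]
contact_force: [-0.6, -1.1, 0.2]
opening: 0.023
```

Call:
move_arm --deltas '[{"x":0,"y":0,"z":0.0,"wx":0,"wy":0,"wz":0,"hand":0.0},{"x":0,"y":0,"z":0.0,"wx":0,"wy":0,"wz":0,"hand":0.0},{"x":0,"y":0,"z":-0.002,"wx":0,"wy":0,"wz":0,"hand":0.0},{"x":0,"y":0,"z":-0.015,"wx":0,"wy":0,"wz":0,"hand":0.0},{"x":0,"y":0,"z":-0.04,"wx":0,"wy":0,"wz":0,"hand":0.0},{"x":0,"y":0,"z":-0.04,"wx":0,"wy":0,"wz":0,"hand":0.0}]' --grip_force 30

```text
time: 8.07
tool_pos: [0.5871, -0.0366, 0.0707]
tool_rot: [-3.141, -0.005, -0.409]
contact_force: [0.5, 0.0, -0.8]
opening: 0.0136
```

Call:
move_arm --deltas '[{"x":0,"y":0,"z":-0.06,"wx":0,"wy":0,"wz":0,"hand":0.0},{"x":0,"y":0,"z":-0.12,"wx":0,"wy":0,"wz":0,"hand":0.0},{"x":-0.02,"y":-0.02,"z":-0.15,"wx":0,"wy":0,"wz":0,"hand":0.0},{"x":-0.06,"y":-0.06,"z":-0.15,"wx":0,"wy":0,"wz":-5,"hand":0.0},{"x":-0.1,"y":-0.1,"z":-0.15,"wx":0,"wy":0,"wz":-10,"hand":0.0},{"x":-0.14,"y":-0.14,"z":-0.15,"wx":0,"wy":0,"wz":-15,"hand":0.0},{"x":-0.18,"y":-0.18,"z":-0.15,"wx":0,"wy":0,"wz":-20,"hand":0.0},{"x":-0.22,"y":-0.222,"z":-0.15,"wx":0,"wy":0,"wz":-22.5,"hand":0.0}]'

```text
time: 9.07
tool_pos: [0.4707, 0.2563, 0.2177]
tool_rot: [3.141, 0.0, -0.015]
contact_force: [0.8, -1.2, -0.7]
opening: 0.0132
```

```bash
python3 shot.py w5; python3 - <<'E'
from meas import *
print(robot.hold_point_z)
im,p,s=load("w5");hsv=cv2.cvtColor(im,cv2.COLOR_BGR2HSV);m=cv2.inRange(hsv,(0,110,40),(18,255,255));m[242:]=0
c=max(cv2.findContours(m,0,1)[0],key=cv2.contourArea);ap=cv2.approxPolyDP(c,6,True)[:,0];print(ap.tolist());print([ray(p,u,.016).round(3)[:2].tolist() for u in ap.astype(float)])
E
```

```text
9.075 [0.4707 0.2563 0.2177] [ 1.7998e+02  3.0000e-02 -8.5000e-01]
0.0188
[[256, 71], [164, 73], [179, 241], [258, 241]]
[[0.575, 0.275], [0.574, 0.367], [0.395, 0.366], [0.394, 0.277]]
```

View pics/w5.png

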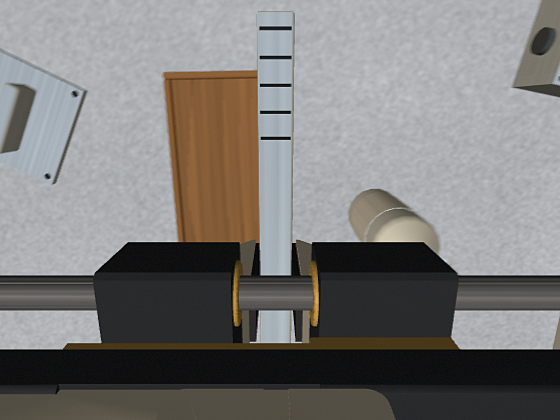

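w5 shows the bar hanging level and straight at columns 257-293, with tip at (275,12). The tray's left edge is at column 164 and its far end at row 72, giving a tray centre of about (0.455, 0.313). I'll go over it and down.

Call:
move_arm --deltas '[{"x":-0.0285,"y":-0.0563,"z":0.0,"wx":0,"wy":0,"wz":-1,"hand":0.0},{"x":-0.0285,"y":-0.0563,"z":0.05,"wx":0,"wy":0,"wz":-1,"hand":0.0},{"x":-0.0285,"y":-0.0563,"z":0.1,"wx":0,"wy":0,"wz":-1,"hand":0.0},{"x":-0.0285,"y":-0.0563,"z":0.15,"wx":0,"wy":0,"wz":-1,"hand":0.0},{"x":-0.0285,"y":-0.0563,"z":0.195,"wx":0,"wy":0,"wz":-1,"hand":0.0},{"x":-0.0285,"y":-0.0563,"z":0.22,"wx":0,"wy":0,"wz":-1,"hand":0.0},{"x":-0.0285,"y":-0.0563,"z":0.23,"wx":0,"wy":0,"wz":-1,"hand":0.0},{"x":-0.0285,"y":-0.0563,"z":0.23,"wx":0,"wy":0,"wz":-1,"hand":0.0}]'

```text
time: 10.12
tool_pos: [0.4442, 0.3115, -0.0121]
tool_rot: [3.141, 0.001, 0.001]
contact_force: [0.5, 0.0, -0.5]
opening: 0.0134
```

Call:
move_arm --deltas '[{"x":0,"y":0,"z":0.004,"wx":0,"wy":0,"wz":0,"hand":0.0},{"x":0,"y":0,"z":0.008,"wx":0,"wy":0,"wz":0,"hand":0.0},{"x":0,"y":0,"z":0.0095,"wx":0,"wy":0,"wz":0,"hand":0.0}]'

```text
time: 10.5
tool_pos: [0.4444, 0.3117, -0.0211]
tool_rot: [-3.141, -0.0, 0.001]
contact_force: [-0.4, -0.2, -1.4]
opening: 0.0134
```

Call:
move_arm --deltas '[{"x":0,"y":0,"z":0.001,"wx":0,"wy":0,"wz":0,"hand":0.0},{"x":0,"y":0,"z":0.002,"wx":0,"wy":0,"wz":0,"hand":0.0}]'

```text
time: 10.75
tool_pos: [0.4444, 0.3117, -0.0233]
tool_rot: [-3.142, -0.0, 0.001]
contact_force: [-0.4, -0.0, -1.5]
opening: 0.0137
```

Call:
move_arm --deltas '[{"x":0,"y":0,"z":0.001,"wx":0,"wy":0,"wz":0,"hand":0.0},{"x":0,"y":0,"z":0.002,"wx":0,"wy":0,"wz":0,"hand":0.0}]'

```text
time: 11.0
tool_pos: [0.4443, 0.3117, -0.0249]
tool_rot: [3.141, -0.0, 0.001]
contact_force: [-3.4, -2.3, 10.3]
opening: 0.0136
```

The bar is on the tray floor: there's contact force at the reading expected for a 32 mm finger-end offset. I'll release and lift.

Call:
move_arm --deltas '[{"x":0,"y":0,"z":0,"wx":0,"wy":0,"wz":0,"hand":0.4},{"x":0,"y":0,"z":0,"wx":0,"wy":0,"wz":0,"hand":0.4},{"x":0,"y":0,"z":0,"wx":0,"wy":0,"wz":0,"hand":0.4},{"x":0,"y":0,"z":-0.02,"wx":0,"wy":0,"wz":0,"hand":0.4},{"x":0,"y":0,"z":-0.08,"wx":0,"wy":0,"wz":0,"hand":0.4},{"x":0,"y":0,"z":-0.14,"wx":0,"wy":0,"wz":0,"hand":0.7},{"x":0,"y":0,"z":-0.2,"wx":0,"wy":0,"wz":0,"hand":0.7},{"x":0,"y":0,"z":-0.26,"wx":0,"wy":0,"wz":0,"hand":0.7}]'

```text
time: 12.0
tool_pos: [0.4439, 0.3115, 0.2367]
tool_rot: [-3.142, -0.0, 0.001]
contact_force: [1.3, 1.0, -0.1]
opening: 0.0617
```

```bash
python3 shot.py w6; python3 - <<'E'
from meas import *
im,p,s=load("w6");hsv=cv2.cvtColor(im,cv2.COLOR_BGR2HSV)
m=cv2.inRange(hsv,(0,0,110),(179,80,255));t=cv2.inRange(hsv,(0,110,40),(18,255,255));t[240:]=0;m[240:]=0
c=max(cv2.findContours(t,0,1)[0],key=cv2.contourArea);hull=cv2.convexHull(c);mm=np.zeros_like(m);cv2.fillPoly(mm,[hull],255);mm=cv2.erode(mm,np.ones((7,7)))
m&=mm;b=max(cv2.findContours(m,0,1)[0],key=cv2.contourArea);print("tray bbox",cv2.boundingRect(c),"bar bbox",cv2.boundingRect(b),cv2.minAreaRect(b))
r=cv2.boundingRect(b);print("tip",ray(p,(r[0]+r[2]/2,r[1]),.017),"tray far",ray(p,(r[0],cv2.boundingRect(c)[1]),.016))
E
```

```text
12.0 [0.4439 0.3115 0.2367] [-1.8e+02 -1.0e-02  6.0e-02]
tray bbox (222, 44, 102, 196) bar bbox (261, 74, 29, 162) ((275.0, 154.5), (161.0, 28.0), 90.0)
tip [0.54637334 0.31188654 0.017     ] tray far [0.57575999 0.32691443 0.016     ]
```

Call:
move_arm --deltas '[{"x":0.1035,"y":0.3495,"z":-0.0445,"wx":0,"wy":0,"wz":11.9,"hand":0.7},{"x":0.1035,"y":0.3495,"z":-0.0445,"wx":0,"wy":0,"wz":11.9,"hand":0.7},{"x":0.1035,"y":0.3495,"z":-0.0445,"wx":0,"wy":0,"wz":11.9,"hand":0.7},{"x":0.1035,"y":0.3495,"z":-0.0445,"wx":0,"wy":0,"wz":11.9,"hand":0.7},{"x":0.1035,"y":0.3495,"z":-0.0445,"wx":0,"wy":0,"wz":11.9,"hand":0.7},{"x":0.1035,"y":0.3495,"z":-0.0445,"wx":0,"wy":0,"wz":11.9,"hand":0.7},{"x":0.1035,"y":0.3495,"z":-0.0445,"wx":0,"wy":0,"wz":11.9,"hand":0.7},{"x":0.1035,"y":0.3495,"z":-0.0445,"wx":0,"wy":0,"wz":11.9,"hand":0.7}]'

```text
time: 13.05
tool_pos: [0.5478, -0.0373, 0.2787]
tool_rot: [-3.141, 0.001, -0.207]
contact_force: [-0.4, 0.7, -0.1]
opening: 0.0643
```

```bash
python3 shot.py w7; python3 - <<'E'
from meas import *
H=holes("w2",[(324,156),(255,167),(316,84),(239,98),(292,35),(251,43)],.06)
im,p,s=load("w7");us=[proj(p,[*h,.06]) for h in H];print(np.round(us,1).tolist())
print(np.round([dot(im,np.round(u)) for u in us],1).tolist())
E
```

```text
13.05 [ 0.5478 -0.0373  0.2787] [-1.7998e+02  6.0000e-02 -1.1870e+01]
[[311.4, 165.5], [241.2, 165.6], [313.3, 93.0], [239.4, 93.1], [297.0, 41.0], [255.8, 40.9]]
[[311.3, 165.4], [241.2, 165.5], [313.2, 93.1], [239.3, 93.1], [296.9, 40.8], [255.7, 40.9]]
```

Call:
move_arm --deltas '[{"x":-0.0016,"y":0.2866,"z":0.0,"wx":0,"wy":0,"wz":83.9,"hand":0.6},{"x":-0.0016,"y":0.2866,"z":0.0,"wx":0,"wy":0,"wz":83.9,"hand":0.6},{"x":-0.0016,"y":0.2866,"z":0.0,"wx":0,"wy":0,"wz":83.9,"hand":0.6},{"x":-0.0016,"y":0.2866,"z":0.0,"wx":0,"wy":0,"wz":83.9,"hand":0.6},{"x":-0.0016,"y":0.2866,"z":0.05,"wx":0,"wy":0,"wz":83.9,"hand":0.6},{"x":-0.0016,"y":0.2866,"z":0.1,"wx":0,"wy":0,"wz":83.9,"hand":0.6},{"x":-0.0016,"y":0.2866,"z":0.15,"wx":0,"wy":0,"wz":83.9,"hand":0.6},{"x":-0.0016,"y":0.2866,"z":0.19,"wx":0,"wy":0,"wz":83.9,"hand":0.6}]'

```text
time: 14.1
tool_pos: [0.4878, -0.3157, 0.0873]
tool_rot: [3.14, 0.001, -1.674]
contact_force: [1.0, 0.1, 0.2]
opening: 0.055
```

Call:
move_arm --deltas '[{"x":0,"y":0,"z":0.0,"wx":0,"wy":0,"wz":0,"hand":0.6},{"x":0,"y":0,"z":0.0,"wx":0,"wy":0,"wz":0,"hand":0.6}]'

```text
time: 14.35
tool_pos: [0.4891, -0.3178, 0.091]
tool_rot: [-3.139, -0.002, -1.667]
contact_force: [0.1, -0.1, 0.6]
opening: 0.0552
```

```bash
python3 shot.py w8; python3 - <<'E'
from meas import *
C=holes("w1",[(226,121),(249,57),(285,144),(309,83),(328,146),(342,113)],.008)
im,p,s=load("w8");us=[proj(p,[*h,.008]) for h in C];print(np.round(us,1).tolist())
print([np.round(dot(im,np.round(u)),1).tolist() for u in us if u[1]>8 and u[1]<230])
E
```

```text
14.35 [ 0.4891 -0.3178  0.091 ] [-1.7987e+02 -9.0000e-02 -9.5490e+01]
[[326.1, 268.9], [228.6, 268.3], [330.1, 173.8], [225.8, 173.4], [307.9, 103.1], [249.1, 102.8]]
[[330.2, 174.3], [225.9, 173.7], [307.9, 103.3], [249.1, 103.0]]
```

Call:
move_arm --deltas '[{"x":0,"y":0,"z":0.04,"wx":0,"wy":0,"wz":0,"hand":0.6},{"x":0,"y":0,"z":0.07,"wx":0,"wy":0,"wz":0,"hand":0.6},{"x":0,"y":0,"z":0.07,"wx":0,"wy":0,"wz":0,"hand":0.6}]'

```text
time: 14.78
tool_pos: [0.4875, -0.3174, 0.0191]
tool_rot: [3.14, 0.001, -1.669]
contact_force: [0.4, -0.8, -0.1]
opening: 0.0552
```

Call:
move_arm --deltas '[{"x":0,"y":0,"z":0.02,"wx":0,"wy":0,"wz":0,"hand":0.6},{"x":0,"y":0,"z":0.034,"wx":0,"wy":0,"wz":0,"hand":0.6},{"x":0,"y":0,"z":0.0395,"wx":0,"wy":0,"wz":0,"hand":0.6},{"x":0,"y":0,"z":0.0395,"wx":0,"wy":0,"wz":0,"hand":0.6}]' --grip_force 45

```text
time: 15.28
tool_pos: [0.488, -0.3181, -0.0198]
tool_rot: [-3.141, -0.0, -1.671]
contact_force: [-0.2, -0.8, 0.1]
opening: 0.0549
```

Call:
move_arm --deltas '[{"x":0,"y":0,"z":0,"wx":0,"wy":0,"wz":0,"hand":0},{"x":0,"y":0,"z":0,"wx":0,"wy":0,"wz":0,"hand":0},{"x":0,"y":0,"z":0,"wx":0,"wy":0,"wz":0,"hand":0},{"x":0,"y":0,"z":0,"wx":0,"wy":0,"wz":0,"hand":0},{"x":0,"y":0,"z":0,"wx":0,"wy":0,"wz":0,"hand":0}]' --grip_force 45

```text
time: 15.9
tool_pos: [0.4877, -0.3179, -0.0202]
tool_rot: [3.141, -0.0, -1.671]
contact_force: [-1.1, -0.1, 1.9]
opening: 0.0154
```

```bash
python3 - <<'E'
from meas import *
s=monitor.observe();print(s["tool_pos"],s["tool_rot"],s["opening"],s["contact_force"])
C=holes("w1",[(226,121),(249,57),(285,144),(309,83),(328,146),(342,113)],.008)
H=holes("w2",[(324,156),(255,167),(316,84),(239,98),(292,35),(251,43)],.06)
H7=holes("w7",[(311,165),(241,166),(313,93),(239,93),(297,41),(256,41)],.06)
C8=holes("w8",[(330,174),(226,174),(308,103),(249,103)],.008)
for n,A,B in(("w1w2",C,H),("w1w7",C,H7),("w8w7",C8,H7[2:])):
    R,t=rigid(A,B);print(n,np.degrees(np.arctan2(R[1,0],R[0,0])).round(2),(R@s["tool_pos"][:2]+t).round(4))
E
```

```text
[ 0.48768036 -0.31788635 -0.02019965] [ 3.14149916e+00 -6.20162124e-05 -1.67101306e+00] 0.015405039433869405 [-1.09214257 -0.05076599  1.94248023]
w1w2 83.92 [ 0.6095 -0.0504]
w1w7 83.94 [ 0.6095 -0.0503]
w8w7 83.95 [ 0.6097 -0.0503]
```

```bash
python3 shot.py w9; python3 - <<'E'
from meas import *
C=holes("w1",[(226,121),(249,57),(285,144),(309,83),(328,146),(342,113)],.008)
H7=holes("w7",[(311,165),(241,166),(313,93),(239,93),(297,41),(256,41)],.06)
im,p,s=load("w9");us=np.array([proj(p,[*h,.008]) for h in C]);d=np.array([dot(im,np.round(u),8) if 10<u[1]<230 else u*0 for u in us]);print(us.round(1).tolist());print(d.round(1).tolist())
k=[i for i in range(6) if d[i,1]>0];N=np.array([ray(p,d[i],.008)[:2] for i in k]);print(((N-C[k])*1e3).round(1).tolist())
R,t=rigid(N,H7[k]);print(np.degrees(np.arctan2(R[1,0],R[0,0])).round(2),(R@s["tool_pos"][:2]+t).round(4))
E
```

```text
15.9 [ 0.4877 -0.3179 -0.0202] [179.99  -0.   -95.74]
[[351.9, 359.9], [199.6, 359.6], [360.8, 215.7], [191.0, 215.8], [325.4, 100.5], [226.6, 100.5]]
[[0.0, 0.0], [0.0, 0.0], [360.3, 216.7], [189.8, 216.6], [320.3, 96.8], [232.0, 101.0]]
[[0.2, 0.5], [0.6, 0.3], [2.1, -1.7], [-2.3, 0.4]]
83.81 [ 0.6094 -0.0504]
```

```bash
python3 - <<'E'
from meas import *
C=holes("w1",[(226,121),(249,57),(285,144),(309,83),(328,146),(342,113)],.008)
H7=holes("w7",[(311,165),(241,166),(313,93),(239,93),(297,41),(256,41)],.06)
im,p,s=load("w9");g=cv2.cvtColor(im,cv2.COLOR_BGR2GRAY)
n,l,st,c=cv2.connectedComponentsWithStats((g<60).astype(np.uint8))
b=[(c[i].round(2),st[i,4]) for i in range(1,n) if 15<st[i,4]<150 and c[i][1]<235];print(b)
us=np.array([proj(p,[*h,.008]) for h in C[2:]])
d=np.array([min((x[0] for x in b),key=lambda q:np.hypot(*(q-u))) for u in us])
N=np.array([ray(p,q,.008)[:2] for q in d]);print(((N-C[2:])*1e3).round(1).tolist())
R,t=rigid(N,H7[2:]);print(np.degrees(np.arctan2(R[1,0],R[0,0])).round(2),(R@s["tool_pos"][:2]+t).round(4),((N@R.T+t-H7[2:])*1e3).round(1).tolist())
E
```

```text
[(array([190.02, 216.96]), np.int32(140)), (array([360.64, 216.96]), np.int32(140))]
[[0.1, 0.6], [0.5, 0.5], [-12.8, 53.3], [23.7, 49.7]]
83.93 [ 0.6351 -0.0559] [[25.1, -5.5], [25.1, -5.1], [-28.9, -12.6], [-21.4, 23.1]]
```

Call:
move_arm --deltas '[{"x":0,"y":0,"z":-0.01,"wx":0,"wy":0,"wz":0,"hand":0},{"x":0,"y":0,"z":-0.04,"wx":0,"wy":0,"wz":0,"hand":0},{"x":0,"y":0,"z":-0.08,"wx":0,"wy":0,"wz":0,"hand":0},{"x":0,"y":0,"z":-0.12,"wx":0,"wy":0,"wz":0,"hand":0},{"x":0,"y":0,"z":-0.16,"wx":0,"wy":0,"wz":0,"hand":0},{"x":0,"y":0,"z":-0.19,"wx":0,"wy":0,"wz":0,"hand":0},{"x":0,"y":0,"z":-0.21,"wx":0,"wy":0,"wz":0,"hand":0},{"x":0,"y":0,"z":-0.21,"wx":0,"wy":0,"wz":0,"hand":0}]'

```text
time: 16.95
tool_pos: [0.4884, -0.3183, 0.1915]
tool_rot: [-3.139, -0.002, -1.671]
contact_force: [0.3, 0.7, -2.7]
opening: 0.0157
```

Call:
move_arm --deltas '[{"x":-0.02,"y":-0.007,"z":0,"wx":0,"wy":0,"wz":-6,"hand":0},{"x":-0.06,"y":-0.02,"z":0,"wx":0,"wy":0,"wz":-16,"hand":0},{"x":-0.1,"y":-0.034,"z":0,"wx":0,"wy":0,"wz":-26,"hand":0},{"x":-0.14,"y":-0.048,"z":0,"wx":0,"wy":0,"wz":-36,"hand":0},{"x":-0.18,"y":-0.061,"z":0,"wx":0,"wy":0,"wz":-46,"hand":0},{"x":-0.22,"y":-0.075,"z":0,"wx":0,"wy":0,"wz":-56,"hand":0},{"x":-0.25,"y":-0.085,"z":0,"wx":0,"wy":0,"wz":-66,"hand":0},{"x":-0.2785,"y":-0.0945,"z":0,"wx":0,"wy":0,"wz":-76,"hand":0}]'

```text
time: 17.95
tool_pos: [0.6092, -0.0488, 0.188]
tool_rot: [3.141, 0.003, -0.338]
contact_force: [0.4, -0.7, -2.6]
opening: 0.0153
```

Call:
move_arm --deltas '[{"x":0,"y":0,"z":0.0,"wx":0,"wy":0,"wz":-7.9,"hand":0},{"x":0,"y":0,"z":0.03,"wx":0,"wy":0,"wz":-7.9,"hand":0},{"x":0,"y":0,"z":0.07,"wx":0,"wy":0,"wz":-7.9,"hand":0},{"x":0,"y":0,"z":0.1,"wx":0,"wy":0,"wz":-7.9,"hand":0},{"x":0,"y":0,"z":0.12,"wx":0,"wy":0,"wz":-7.9,"hand":0},{"x":0,"y":0,"z":0.12,"wx":0,"wy":0,"wz":-7.9,"hand":0},{"x":0,"y":0,"z":0.12,"wx":0,"wy":0,"wz":-7.9,"hand":0}]'

```text
time: 18.82
tool_pos: [0.6099, -0.0503, 0.07]
tool_rot: [3.142, -0.0, -0.207]
contact_force: [0.5, -0.2, -0.8]
opening: 0.0157
```

```bash
python3 shot.py w10; python3 - <<'E'
from meas import *
H7=holes("w7",[(311,165),(241,166),(313,93),(239,93),(297,41),(256,41)],.06)
im,p,s=load("w10");zt=s["tool_pos"][2]+.0202+.008
g=cv2.cvtColor(im,cv2.COLOR_BGR2GRAY)
us=np.array([proj(p,[*h,zt]) for h in H7[2:]]);print(us.round(1).tolist())
n,l,st,c=cv2.connectedComponentsWithStats((g<70).astype(np.uint8))
print([(c[i].round(1).tolist(),int(st[i,4])) for i in range(1,n) if 15<st[i,4]<500 and c[i][1]<238])
cv2.imwrite("pics/w10.png",im)
E
```

```text
18.825 [ 0.6099 -0.0503  0.07  ] [ 1.800e+02 -2.000e-02 -1.184e+01]
[[362.6, 217.1], [192.8, 217.1], [327.5, 101.7], [228.3, 101.9]]
[([225.4, 101.1], 172), ([325.0, 101.1], 178), ([344.8, 179.7], 165), ([207.1, 181.0], 95), ([276.2, 193.0], 361), ([197.9, 199.4], 128), ([353.0, 199.3], 132), ([190.1, 217.0], 142), ([360.6, 217.0], 142)]
```

View pics/w10.png

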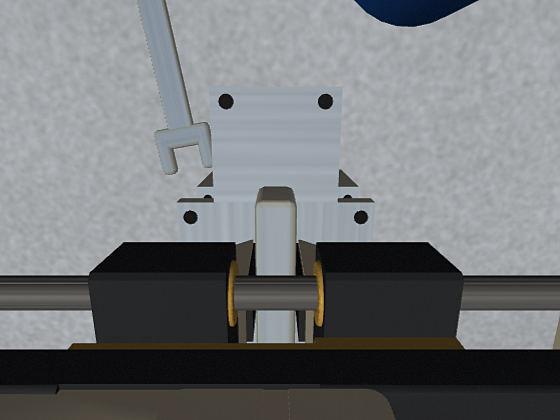

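w10 shows the cover's nose holes at (225,101) and (325,101) and shoulder holes at (190,217) and (361,217). They sit 2.5 px left of where they belong, which is 1.1 mm along tool y, and yaw is within 0.2°. I'll shift 1.1 mm and lower.

Call:
move_arm --deltas '[{"x":0,"y":0.0011,"z":0.005,"wx":0,"wy":0,"wz":0,"hand":0},{"x":0,"y":0.0011,"z":0.014,"wx":0,"wy":0,"wz":0,"hand":0},{"x":0,"y":0.0011,"z":0.021,"wx":0,"wy":0,"wz":0,"hand":0},{"x":0,"y":0.0011,"z":0.025,"wx":0,"wy":0,"wz":0,"hand":0},{"x":0,"y":0.0011,"z":0.0255,"wx":0,"wy":0,"wz":0,"hand":0},{"x":0,"y":0.0011,"z":0.0255,"wx":0,"wy":0,"wz":0,"hand":0}]'

```text
time: 19.62
tool_pos: [0.6096, -0.0513, 0.0443]
tool_rot: [3.142, -0.0, -0.207]
contact_force: [-1.0, -0.0, -2.4]
opening: 0.0156
```

```bash
python3 shot.py w11; cat > chk.py <<'E'
from meas import *
import sys
H7=holes("w7",[(311,165),(241,166),(313,93),(239,93),(297,41),(256,41)],.06)
im,p,s=load(sys.argv[1]);zt=float(sys.argv[2]) if len(sys.argv)>2 else s["tool_pos"][2]+.0202+.008
g=cv2.cvtColor(im,cv2.COLOR_BGR2GRAY);n,l,st,c=cv2.connectedComponentsWithStats((g<70).astype(np.uint8))
b=[c[i] for i in range(1,n) if 15<st[i,4]<500 and c[i][1]<238]
for h in H7:
    u=proj(p,[*h,zt])
    if u[1]<238:
        q=min(b,key=lambda q:np.hypot(*(q-u)));e=(ray(p,q,zt)-ray(p,u,zt))[:2];y=s["tool_rot"][2]
        print(u.round(1),q.round(1),"err tool x,y mm",(1e3*np.array([e@[np.cos(y),np.sin(y)],e@[np.sin(y),-np.cos(y)]])).round(2))
E
python3 chk.py w11
```

```text
19.625 [ 0.6096 -0.0513  0.0443] [ 1.800e+02 -2.000e-02 -1.184e+01]
[360.2 217. ] [360.6 216.9] err tool x,y mm [0.02 0.18]
[190.4 217. ] [190. 217.] err tool x,y mm [-0.01 -0.19]
[324.9 101.5] [325. 101.] err tool x,y mm [0.2  0.03]
[225.8 101.7] [225.5 101.1] err tool x,y mm [ 0.27 -0.12]
```

Aligned within 0.3 mm, so I'll lower the last 4.5 mm slowly.

Call:
move_arm --deltas '[{"x":0,"y":0,"z":0.0015,"wx":0,"wy":0,"wz":0,"hand":0},{"x":0,"y":0,"z":0.003,"wx":0,"wy":0,"wz":0,"hand":0},{"x":0,"y":0,"z":0.0037,"wx":0,"wy":0,"wz":0,"hand":0},{"x":0,"y":0,"z":0.0037,"wx":0,"wy":0,"wz":0,"hand":0}]'

```text
time: 20.18
tool_pos: [0.6094, -0.0513, 0.0404]
tool_rot: [3.141, 0.0, -0.207]
contact_force: [0.2, 0.2, -3.0]
opening: 0.016
```

Call:
move_arm --deltas '[{"x":0,"y":0,"z":0.0005,"wx":0,"wy":0,"wz":0,"hand":0},{"x":0,"y":0,"z":0.001,"wx":0,"wy":0,"wz":0,"hand":0}]'

```text
time: 20.42
tool_pos: [0.6095, -0.0513, 0.0398]
tool_rot: [3.142, -0.0, -0.207]
contact_force: [-0.7, 0.7, 1.7]
opening: 0.0156
```

Call:
move_arm --deltas '[{"x":0,"y":0,"z":0.0005,"wx":0,"wy":0,"wz":0,"hand":0},{"x":0,"y":0,"z":0.0005,"wx":0,"wy":0,"wz":0,"hand":0}]' --grip_force 10

```text
time: 20.68
tool_pos: [0.6095, -0.0514, 0.0398]
tool_rot: [3.141, -0.001, -0.207]
contact_force: [-2.4, 0.1, 5.8]
opening: 0.0161
```

Call:
move_arm --deltas '[{"x":0,"y":0,"z":0,"wx":0,"wy":0,"wz":0,"hand":0.5},{"x":0,"y":0,"z":0,"wx":0,"wy":0,"wz":0,"hand":0.5},{"x":0,"y":0,"z":0,"wx":0,"wy":0,"wz":0,"hand":0.5},{"x":0,"y":0,"z":-0.01,"wx":0,"wy":0,"wz":0,"hand":0.5},{"x":0,"y":0,"z":-0.06,"wx":0,"wy":0,"wz":0,"hand":0.5},{"x":0,"y":0,"z":-0.12,"wx":0,"wy":0,"wz":0,"hand":0.5},{"x":-0.04,"y":0,"z":-0.18,"wx":0,"wy":0,"wz":0,"hand":0.5},{"x":-0.06,"y":0,"z":-0.23,"wx":0,"wy":0,"wz":0,"hand":0.5}]'

```text
time: 21.68
tool_pos: [0.5496, -0.0388, 0.2704]
tool_rot: [3.142, -0.0, -0.207]
contact_force: [-0.3, -0.8, 0.0]
opening: 0.046
```

Call:
move_arm --deltas '[{"x":0,"y":0,"z":0,"wx":0,"wy":0,"wz":0,"hand":0.5},{"x":0,"y":0,"z":0,"wx":0,"wy":0,"wz":0,"hand":0.5}]'

```text
time: 21.92
tool_pos: [0.5509, -0.039, 0.2686]
tool_rot: [3.141, -0.001, -0.207]
contact_force: [-0.5, 0.3, -0.5]
opening: 0.0463
```

```bash
python3 shot.py w12; python3 chk.py w12 0.068; python3 - <<'E'
from h import *
im=viewer.read_camera("scene")[:,:,::-1];a=cv2.imread("pics/w12.png")
cv2.imwrite("pics/fin.png",np.hstack([cv2.resize(im[130:310,130:500],(400,195)),cv2.resize(a,(400,300))[:195]]))
E
```

```text
21.925 [ 0.5509 -0.039   0.2686] [ 1.7999e+02 -4.0000e-02 -1.1840e+01]
[311.8 171.5] [311.7 171. ] err tool x,y mm [ 0.56 -0.14]
[238.7 171.6] [238.8 171. ] err tool x,y mm [0.62 0.16]
[313.8  96.3] [313.7  95.5] err tool x,y mm [ 0.8  -0.13]
[236.7  96.3] [236.8  95.5] err tool x,y mm [0.8  0.11]
[296.8  41.8] [296.8  41.1] err tool x,y mm [0.63 0.07]
[253.7  41.9] [253.8  41.1] err tool x,y mm [0.72 0.08]
```

View pics/fin.png

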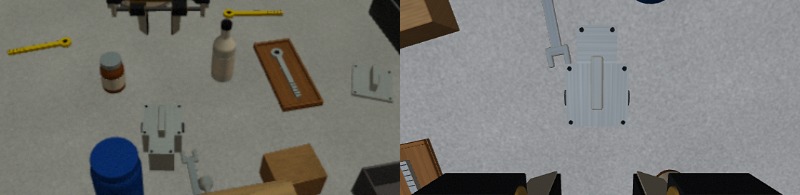

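```bash
python3 -c "
from cell import robot
print(robot.hand_in())"
```

```text
the job is handed in; nothing more can be done
None
```

The job is handed in. The dipstick went flat into the tool rest first. The matching cover was then set on the housing, rib up and nose over nose, at about 22 s of the 64 s allowed.

- **First grasp missed:** my first grip on the dipstick closed above it. The finger ends sit about 32 mm higher than the reported tool position implies, so I probed downwards with force readings and re-gripped.
- **Dipstick:** the final scene picture shows it lying inside the tool rest, with its tip about 23 mm short of the inner end wall.
- **Cover position:** in the last wrist picture all six bolt holes are within 0.2 mm sideways. They show a steady 0.6 to 0.8 mm offset towards the nose, and there is no visible yaw error.
- **Disagreement:** the check just before touchdown gave only 0 to 0.3 mm along the same direction. I judged the difference small enough to leave rather than disturb the cover.
- **Forces:** the highest reading I saw after any move was about 11 N, when the dipstick touched the tray floor. The cover was set down at about 6 N.
- **Other objects:** I did not touch them. The ones visible in the final picture, including both yellow look-alikes, look to be where they were; I did not measure them.

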